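# Find the loose locating pin of the press fixture

## Robot

A 6-joint arm with a two-finger parallel gripper is mounted at the origin on the work surface. World frame = base frame: x ahead of the robot, y to its left, z up, the work surface at z = 0. Lengths are in m, angles in rad, forces in N, time in s.
With the tool pointing down it reaches from about 0.425 to 0.925 m from the base axis. Payload 12.5 kg.
Tool frame: the origin (TCP) lies at the very end of the fingers, on their centre line; the grasp point (between the pads) lies 19 mm behind it; y points along the fingers, z is the direction in which the jaws open and shut, and the axes are right-handed (so a half turn about y gives the same grasp; the last joint's range is limited). The gripper opens to 85 mm and grips with 20 to 120 N. Pads are 22 mm wide; open, the fingers measure 114 mm over their backs; the gripper's body (76 mm by 85 mm) begins 54 mm behind the grasp point. The pads swing forward as they close: fully open they stand 13 mm farther back than shut.
Start: joints at [-1.356, 0.491, 1.559, -0, 1.092, -0.106], TCP at [0.197, -0.593, 0.231] pointing down, gripper open.
Joint ranges: [-3.1, 3.1], [-0.84, 2.19], [0.05, 2.79], [-1.13, 4.28], [0.06, 2.93], [-2.69, 2.69]. Speed limits (rad/s): [2.22, 2.22, 2.79, 3.14, 3.14, 3.14].

## Interface

Orientations are given as a unit quaternion [w, x, y, z].
In Python, from plant import manip gives the robot as it stands.
- The arm moves only by the tool send_rows, never from a script. Its argument "targets" is a list of rows, each an object of numbers: "dx", "dy", "dz": the shift along the tool's x, y, z in mm; "twist": the turn about the tool's y in degrees. In form: [{"dx": .., "dy": .., "dz": .., "twist": ..}, ...]. A call has 1 to 12 rows; each row is the pose to reach, as a shift and turn from the pose commanded when the call began, along the tool's axes at that moment; what a row does not reach only later rows make up. A row lasts 1/12 s, in which the tool goes at most 41.7 mm and 7.16 degrees, less where a joint would pass 70% of its speed; a pose out of reach is approached as far as the arm can. A call with a gripper value outside its range is refused whole. "fingers" is the opening, from 0 (shut) to 1 (fully open), set as the call begins (left out, the last holds). The fingers move at their own pace and stop on an object; "newtons" is the grip in N (left out, the last holds). Time passes only in rows, so rows that repeat a pose let the fingers close. It gives the time, the measured TCP pose, the force and the opening at its end, in the units of the state.
- manip.get_state(): the state, without advancing time (a new reading comes with each control period).
- manip.snapshot(name): name is "side" or "top" or "wrist"; returns a dict with "frame" (480x640x3 uint8, red, green, blue), "camera_matrix" (3x3 intrinsics, pixels), "k1" (the pictures are not rectified: a ray, as slopes to the right and down, at radius r is drawn at 1 + k1 r^2 times it, then the intrinsics apply), "position" and "attitude" of the camera in the world. Camera axes: x right, y up, looking along -z (the intrinsics and any distortion apply to the point x, -y, -z); pixel columns grow to the right and rows downward; lengths in m; the calibration is good to about 2 mm. A picture is of the moment at which its call begins. There is no depth.
- manip.job_done(): hands the job in, once; it reports no verdict.
Trained networks look in the newest picture that a camera, given by its name, has taken for a name from the list of things; names that differ only in an ending like _2 or _b are one class to them, and where a whole thing is asked for, a point or a joint stands for the part that bears it (a point fixed in the world has none). Each returns a list of dicts, best first, with "p" (0 to 1); they miss things now and then, are a little off and sometimes report something else, mostly with a low value. They report only what shows in the picture. A call takes as long as a camera call. They do not tell look-alikes from the thing itself.
- manip.cut_out(label, camera): "mask" (480x640 bool, what is visible of it) and "extent" ([left, top, right, bottom] as shares, 0 to 1, of the picture: columns of its width, rows of its height, round what is visible of it).
- manip.landmark_of(label, camera): "location" ([row, column] as shares, 0 to 1, of the picture: columns of its width, rows of its height: a listed point, or the origin of a listed thing).
The state is a dict: "time_s": time; "qpos": joint angles; "joint_velocities": joint speeds; "joint_torque": joint torques, N m; "tcp_pos": TCP position; "orientation": TCP orientation; "contact_force": force on the tool from outside, world axes, zero at the start; "torque": the same for the moment, N m; "width": finger opening in m.
Only numpy, scipy, OpenCV 4.12 (cv2) and the standard library are available. Lean on these libraries where they do the work, as an engineer would, in place of code of your own. Each camera call takes 0.05 s, during which the arm holds its last target. There are 200 camera calls.

## Task

One of the four locating pins in the press fixture has worked loose in its bore. Rock the pins gently from side to side to feel which one has play, then draw that pin out and stand it fully down in an empty hole of the wooden rework block, lowering it in, not dropping it. Leave the three firm pins fully seated where they are, never force a pin, and do not disturb the things lying around.

Things in the scene. Friction and masses are not known exactly. Their poses are not given: they have to be found in the camera images.
- pin_1_center (a point): plain steel locating pin, round, 16 mm diameter, 104 mm long, about 0.16 kg, rounded nose, upright in the fixture: 40 mm down its bore, 64 mm standing out. The point is on its axis, half-way along (52 mm from either end), so 12 mm above the plate top while seated; z along the pin. All four look the same; this one starts in seat_1.
- pin_2_center (a point): plain steel locating pin, round, 16 mm diameter, 104 mm long, about 0.16 kg, rounded nose, upright in the fixture: 40 mm down its bore, 64 mm standing out. The point is on its axis, half-way along (52 mm from either end), so 12 mm above the plate top while seated; z along the pin. All four look the same; this one starts in seat_2.
- pin_3_center (a point): plain steel locating pin, round, 16 mm diameter, 104 mm long, about 0.16 kg, rounded nose, upright in the fixture: 40 mm down its bore, 64 mm standing out. The point is on its axis, half-way along (52 mm from either end), so 12 mm above the plate top while seated; z along the pin. All four look the same; this one starts in seat_3.
- pin_4_center (a point): plain steel locating pin, round, 16 mm diameter, 104 mm long, about 0.16 kg, rounded nose, upright in the fixture: 40 mm down its bore, 64 mm standing out. The point is on its axis, half-way along (52 mm from either end), so 12 mm above the plate top while seated; z along the pin. All four look the same; this one starts in seat_4.
- seat_1 (a point): mouth of pin_1's bore: on its axis, level with the plate top, 54 mm up. A collar (37 mm across, 3 mm high) with a dust wiper hides the bore. A firm pin gives under 0.5 mm at a 10 N push; a hard pull draws it off its seat, never out. The loose pin tips 0.1 rad either way (5 mm at 40 mm up) at under 1 N and lifts out freely. Shoving a pin sideways with over 30 N would spoil its seat.
- seat_2 (a point): mouth of pin_2's bore: on its axis, level with the plate top, 54 mm up. A collar (37 mm across, 3 mm high) with a dust wiper hides the bore. A firm pin gives under 0.5 mm at a 10 N push; a hard pull draws it off its seat, never out. The loose pin tips 0.1 rad either way (5 mm at 40 mm up) at under 1 N and lifts out freely. Shoving a pin sideways with over 30 N would spoil its seat.
- seat_3 (a point): mouth of pin_3's bore: on its axis, level with the plate top, 54 mm up. A collar (37 mm across, 3 mm high) with a dust wiper hides the bore. A firm pin gives under 0.5 mm at a 10 N push; a hard pull draws it off its seat, never out. The loose pin tips 0.1 rad either way (5 mm at 40 mm up) at under 1 N and lifts out freely. Shoving a pin sideways with over 30 N would spoil its seat.
- seat_4 (a point): mouth of pin_4's bore: on its axis, level with the plate top, 54 mm up. A collar (37 mm across, 3 mm high) with a dust wiper hides the bore. A firm pin gives under 0.5 mm at a 10 N push; a hard pull draws it off its seat, never out. The loose pin tips 0.1 rad either way (5 mm at 40 mm up) at under 1 N and lifts out freely. Shoving a pin sideways with over 30 N would spoil its seat.
- fixture: fixed press fixture: steel base plate 240 x 285 x 10 mm with an aluminium block 190 x 235 mm on it, its flat top 54 mm up. Origin under its centre, x along the 190 mm side. seat_1 to seat_4 at (-52,-70), (-52,70), (52,-70), (52,70) mm. At its centre a nest, 68 mm across, 21 mm high.
- rack: fixed wooden rework block, 62 x 154 x 46 mm high, origin under its centre, x along the short side. Three upright holes in a row along y at -46, 0 and 46 mm, 21 mm in diameter, 38 mm deep (floor 8 mm above the work surface), mouths bevelled by 3 mm; an old pin stands in the one at +46 mm, the other two are empty.
- hole_1 (a point): centre of the mouth of the empty end hole of the rework block (y = -46 mm in the block), level with the block's top, 46 mm above the work surface.
- hole_2 (a point): centre of the mouth of the empty middle hole of the rework block, level with its top, 46 mm above the work surface.
- old_pin_center (a point): old steel pin, 16 mm in diameter, 88 mm long, standing in the third hole of the rework block with 50 mm out; the point is half-way along it. Leave it.
- spanner: open-ended spanner lying on the bed, about 180 mm long. Leave it.
- oil_can: grey oil can, 60 mm in diameter, 130 mm high, origin under its centre. Leave it.
- flange: brass flanged bushing, 72 mm in diameter, 34 mm high, origin under its centre. Leave it.
Not all that is in view belongs to the job. What is shaped like the part that bears pin_3_center but pink is not meant.

How it is judged:
On the way, in this order (a step that is already met when the one before it is completed fails the run):
1. the loose pin is rocked in its bore while still seated ((((angle between pin_1_center's own z axis and vertical above 0.06 rad or horizontal distance between pin_1_center and seat_1 above 0.0016 m) and height (world z) of pin_1_center below 0.069 m) or ((angle between pin_2_center's own z axis and vertical above 0.06 rad or horizontal distance between pin_2_center and seat_2 above 0.0016 m) and height (world z) of pin_2_center below 0.069 m) or ((angle between pin_3_center's own z axis and vertical above 0.06 rad or horizontal distance between pin_3_center and seat_3 above 0.0016 m) and height (world z) of pin_3_center below 0.069 m) or ((angle between pin_4_center's own z axis and vertical above 0.06 rad or horizontal distance between pin_4_center and seat_4 above 0.0016 m) and height (world z) of pin_4_center below 0.069 m))), for 0.05 s.
2. the loose pin is drawn out of the fixture (height (world z) of any of pin_1_center, pin_2_center, pin_3_center, pin_4_center above 0.108 m), for 0.1 s.
At the end, for the whole second after the job is handed in: the loose pin stands at rest in an empty hole of the rework block, its foot within 6 mm of the hole's floor, within 8 mm of the hole's centre and 0.2 rad of upright; the other three are in their bores, within 0.04 rad of upright, not drawn up by more than 1.5 mm nor 3 mm aside ((((height (world z) of pin_1_center below 0.066 m and angle between pin_1_center's own z axis and vertical below 0.2 rad and (horizontal distance between pin_1_center and hole_1 below 0.008 m or horizontal distance between pin_1_center and hole_2 below 0.008 m) and linear speed of pin_1 below 0.02 m/s) and (height (world z) of pin_2_center below 0.0675 m and horizontal distance between pin_2_center and seat_2 below 0.003 m and angle between pin_2_center's own z axis and vertical below 0.04 rad) and (height (world z) of pin_3_center below 0.0675 m and horizontal distance between pin_3_center and seat_3 below 0.003 m and angle between pin_3_center's own z axis and vertical below 0.04 rad) and (height (world z) of pin_4_center below 0.0675 m and horizontal distance between pin_4_center and seat_4 below 0.003 m and angle between pin_4_center's own z axis and vertical below 0.04 rad)) or ((height (world z) of pin_2_center below 0.066 m and angle between pin_2_center's own z axis and vertical below 0.2 rad and (horizontal distance between pin_2_center and hole_1 below 0.008 m or horizontal distance between pin_2_center and hole_2 below 0.008 m) and linear speed of pin_2 below 0.02 m/s) and (height (world z) of pin_1_center below 0.0675 m and horizontal distance between pin_1_center and seat_1 below 0.003 m and angle between pin_1_center's own z axis and vertical below 0.04 rad) and (height (world z) of pin_3_center below 0.0675 m and horizontal distance between pin_3_center and seat_3 below 0.003 m and angle between pin_3_center's own z axis and vertical below 0.04 rad) and (height (world z) of pin_4_center below 0.0675 m and horizontal distance between pin_4_center and seat_4 below 0.003 m and angle between pin_4_center's own z axis and vertical below 0.04 rad)) or ((height (world z) of pin_3_center below 0.066 m and angle between pin_3_center's own z axis and vertical below 0.2 rad and (horizontal distance between pin_3_center and hole_1 below 0.008 m or horizontal distance between pin_3_center and hole_2 below 0.008 m) and linear speed of pin_3 below 0.02 m/s) and (height (world z) of pin_1_center below 0.0675 m and horizontal distance between pin_1_center and seat_1 below 0.003 m and angle between pin_1_center's own z axis and vertical below 0.04 rad) and (height (world z) of pin_2_center below 0.0675 m and horizontal distance between pin_2_center and seat_2 below 0.003 m and angle between pin_2_center's own z axis and vertical below 0.04 rad) and (height (world z) of pin_4_center below 0.0675 m and horizontal distance between pin_4_center and seat_4 below 0.003 m and angle between pin_4_center's own z axis and vertical below 0.04 rad)) or ((height (world z) of pin_4_center below 0.066 m and angle between pin_4_center's own z axis and vertical below 0.2 rad and (horizontal distance between pin_4_center and hole_1 below 0.008 m or horizontal distance between pin_4_center and hole_2 below 0.008 m) and linear speed of pin_4 below 0.02 m/s) and (height (world z) of pin_1_center below 0.0675 m and horizontal distance between pin_1_center and seat_1 below 0.003 m and angle between pin_1_center's own z axis and vertical below 0.04 rad) and (height (world z) of pin_2_center below 0.0675 m and horizontal distance between pin_2_center and seat_2 below 0.003 m and angle between pin_2_center's own z axis and vertical below 0.04 rad) and (height (world z) of pin_3_center below 0.0675 m and horizontal distance between pin_3_center and seat_3 below 0.003 m and angle between pin_3_center's own z axis and vertical below 0.04 rad)))); the robot touches nothing.
It fails at once if a pin is forced: shoved sideways in the fixture by a finger with more than 30 N (the squeeze of a grip on it does not count), or driven into the rework block with more than 30 N ((contact force between the fingers and pin_1 above 30 N and height (world z) of pin_1_center below 0.072 m and horizontal distance between pin_1_center and seat_1 below 0.01 m and horizontal distance between the grasp point and pin_1_center above 0.008 m) or (contact force between the fingers and pin_2 above 30 N and height (world z) of pin_2_center below 0.072 m and horizontal distance between pin_2_center and seat_2 below 0.01 m and horizontal distance between the grasp point and pin_2_center above 0.008 m) or (contact force between the fingers and pin_3 above 30 N and height (world z) of pin_3_center below 0.072 m and horizontal distance between pin_3_center and seat_3 below 0.01 m and horizontal distance between the grasp point and pin_3_center above 0.008 m) or (contact force between the fingers and pin_4 above 30 N and height (world z) of pin_4_center below 0.072 m and horizontal distance between pin_4_center and seat_4 below 0.01 m and horizontal distance between the grasp point and pin_4_center above 0.008 m) or contact force between any of pin_1, pin_2, pin_3, pin_4 and rack above 30 N).
It fails at once if a pin is dropped: it falls freely at more than 0.7 m/s ((linear speed of pin_1 above 0.7 m/s and contact force between the fingers and pin_1 below 0.1 N) or (linear speed of pin_2 above 0.7 m/s and contact force between the fingers and pin_2 below 0.1 N) or (linear speed of pin_3 above 0.7 m/s and contact force between the fingers and pin_3 below 0.1 N) or (linear speed of pin_4 above 0.7 m/s and contact force between the fingers and pin_4 below 0.1 N)).
It fails at once if something lying around is moved by more than 20 mm (distance of any of spanner, oil_can, flange, old_pin_center from where it was at the start of the episode above 0.02 m).
It also fails if it takes over 64 s, if anything falls off the work surface, if the arm or the gripper's body presses on something with over 40 N, if the wrist force passes 120 N, or if a joint passes its speed limit or range.

## Working session

There is one attempt and no reset: what is moved stays moved. The work goes in short steps, Python scripts to look and compute and a tool call to move; the robot and the scene stay as the last step left them, time stands still between calls to the robot, and variables do not carry over. Pictures are saved under pics/ and viewed, on a budget of 10 in all, crops included, one or two more only if the job needs it, and the job is handed in when it is done.

Besides the shell and the picture viewer there is one more tool, called after "Call:" by a JSON object that holds its "method" and its "body". send_rows: Moves the arm, as the interface text tells. Its arguments: {"type":"object","properties":{"targets":{"type":"array","items":{"type":"object","properties":{"dx":{"type":"number"},"dy":{"type":"number"},"dz":{"type":"number"},"twist":{"type":"number"}}}},"fingers":{"type":"number"},"newtons":{"type":"number"}},"required":["targets"]}

```bash
mkdir -p pics
cat > h.py <<'E'
import numpy as np, cv2
from plant import manip
from scipy.spatial.transform import Rotation as R
def rot(q): return R.from_quat([q[1],q[2],q[3],q[0]]).as_matrix()
def att(s):
    a=np.array(s["attitude"],float); return a if a.shape==(3,3) else rot(a)
def ray(s,px):  # px (col,row)
    K=np.array(s["camera_matrix"]); d=(np.array(px)-K[:2,2])/[K[0,0],K[1,1]]
    u=d.copy()
    for _ in range(20): u=d/(1+s["k1"]*(u@u))
    return np.array(s["position"]), att(s)@np.array([u[0],-u[1],-1])
def onz(s,px,z):
    p,d=ray(s,px); return p+d*(z-p[2])/d[2]
def proj(s,P):
    K=np.array(s["camera_matrix"]); c=att(s).T@(np.array(P,float)-s["position"])
    u=np.array([c[0],-c[1]])/-c[2]; u=u*(1+s["k1"]*(u@u)); return K[:2,:2]@u+K[:2,2]
def tri(obs): # list of (s,px)
    A=np.zeros((3,3));b=np.zeros(3)
    for s,px in obs:
        p,d=ray(s,px); d=d/np.linalg.norm(d); M=np.eye(3)-np.outer(d,d); A+=M;b+=M@p
    return np.linalg.solve(A,b)
def snap(n,f=None):
    s=manip.snapshot(n)
    if f: cv2.imwrite("pics/"+f,s["frame"][:,:,::-1])
    return s
def pts(l,n): return [(np.array([d["location"][1]*640,d["location"][0]*480]),round(d["p"],2)) for d in manip.landmark_of(l,n)]
E
python3 - <<'E'
from h import *
st=manip.get_state(); print({k:np.round(v,3) for k,v in st.items()})
Z=dict(pin_1_center=.066,hole_1=.046,hole_2=.046,old_pin_center=.052,fixture=0,rack=0,seat_1=.054,spanner=0.005,oil_can=0,flange=0)
for n in("top","side"):
    s=snap(n,n+"0.png"); print(n,np.round(s["position"],3))
    for l,z in Z.items():
        for px,p in pts(l,n): print(l,np.round(px),p,np.round(onz(s,px,z)[:2],3))
E
```

```text
{'time_s': np.float64(0.0), 'qpos': array([-1.356,  0.492,  1.559,  0.   ,  1.092, -0.106]), 'joint_velocities': array([ 0.001, -0.001,  0.   ,  0.   ,  0.001, -0.002]), 'joint_torque': array([-1.0000e-03, -6.1846e+01, -2.6159e+01, -0.0000e+00,  4.0000e-03,
        0.0000e+00]), 'tcp_pos': array([ 0.197, -0.593,  0.231]), 'orientation': array([ 0.113, -0.113,  0.698, -0.698]), 'contact_force': array([ 0.621, -0.059, -0.93 ]), 'torque': array([-0.023, -0.017, -0.025]), 'width': np.float64(0.086)}
top [0.558 0.038 1.106]
pin_1_center [345. 296.] 0.5 [ 0.526 -0.013]
pin_1_center [302. 275.] 0.43 [0.567 0.071]
hole_1 [484. 283.] 0.92 [ 0.545 -0.292]
hole_1 [459. 286.] 0.79 [ 0.541 -0.242]
hole_2 [484. 283.] 0.92 [ 0.545 -0.292]
hole_2 [459. 286.] 0.79 [ 0.541 -0.242]
old_pin_center [440. 284.] 0.53 [ 0.545 -0.202]
old_pin_center [269. 252.] 0.39 [0.613 0.137]
old_pin_center [334. 244.] 0.22 [0.628 0.007]
fixture [304. 277.] 0.72 [0.564 0.069]
rack [453. 284.] 0.7 [ 0.545 -0.242]
seat_1 [344. 296.] 0.96 [ 0.526 -0.011]
seat_1 [334. 248.] 0.82 [0.619 0.007]
seat_1 [274. 309.] 0.74 [0.502 0
[... 344 characters left out ...]
 -0.299]
hole_1 [393. 198.] 0.7 [ 0.541 -0.236]
hole_2 [399. 186.] 0.95 [ 0.545 -0.299]
hole_2 [393. 198.] 0.7 [ 0.541 -0.236]
old_pin_center [284. 279.] 0.57 [0.624 0.124]
old_pin_center [391. 214.] 0.57 [ 0.523 -0.157]
old_pin_center [388. 203.] 0.46 [ 0.541 -0.2  ]
rack [390. 213.] 0.92 [ 0.547 -0.246]
seat_1 [285. 284.] 0.77 [0.614 0.136]
seat_1 [346. 300.] 0.73 [0.508 0.13 ]
seat_1 [365. 253.] 0.71 [ 0.525 -0.002]
seat_1 [311. 245.] 0.57 [0.623 0.016]
spanner [272. 469.] 0.69 [0.497 0.394]
spanner [399. 185.] 0.33 [ 0.564 -0.384]
oil_can [318. 204.] 0.91 [ 0.717 -0.218]
oil_can [329. 294.] 0.49 [0.564 0.072]
flange [315. 205.] 0.46 [ 0.723 -0.209]
flange [364. 252.] 0.32 [ 0.551 -0.076]
```

```bash
python3 -c "
import cv2,numpy as np
a=cv2.imread('pics/top0.png');b=cv2.imread('pics/side0.png')
"; ls pics
```

```text
side0.png
top0.png
```

View pics/top0.png

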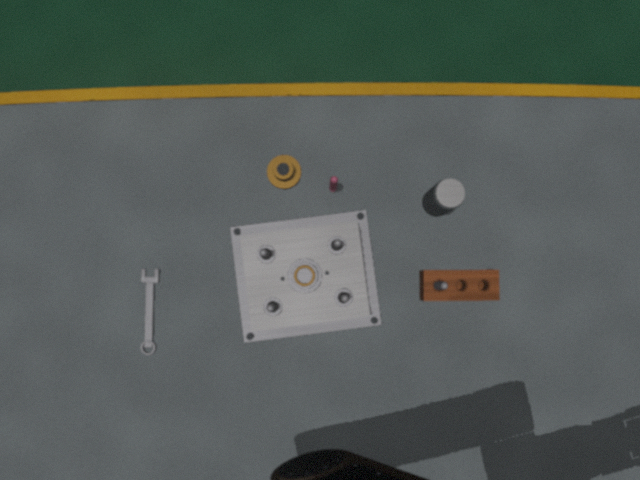

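View pics/side0.png

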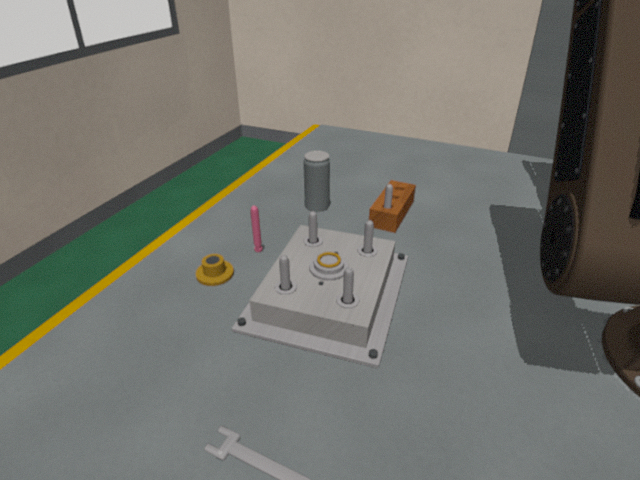

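Top and side agree: the fixture is centred near (0.565, 0.07) and slightly yawed. The rack's empty holes are near y=-0.29 and -0.24, with the old pin nearest the fixture. The pink pin (side view 257,228) is a decoy. Next I fit the layout and plan the first move.

```bash
cat >> h.py <<'E'
S=np.array([[-52,-70],[-52,70],[52,-70],[52,70]])/1000
def fit(P,L=S):
    P=np.array(P); a=P-P.mean(0); b=L-L.mean(0)
    th=np.arctan2((b[:,0]*a[:,1]-b[:,1]*a[:,0]).sum(),(b*a).sum()); c,s=np.cos(th),np.sin(th); M=np.array([[c,-s],[s,c]])
    t=P.mean(0)-M@L.mean(0); return t,th,(M@L.T).T+t
def delta(target,twist=0):  # mm along the tool axes from the measured TCP
    st=manip.get_state(); return np.round(rot(st["orientation"]).T@(np.array(target)-st["tcp_pos"])*1000,1)
E
python3 - <<'E'
from h import *
T=[(.526,-.011),(.502,.127),(.619,.007),(.611,.136)];D=[(.525,-.002),(.508,.130),(.623,.016),(.614,.136)]
for p in(T,D,(np.array(T)+D)/2): t,th,f=fit(p);print(np.round(t,4),round(th,3),np.round(f,4).tolist())
print(np.round(rot(manip.get_state()["orientation"]),3)); print(delta([.5,-.25,.27]),delta([.545,-.25,.27]))
E
```

```text
[0.5645 0.0648] 0.124 [[0.5216, -0.0112], [0.5042, 0.1278], [0.6248, 0.0017], [0.6074, 0.1407]]
[0.5675 0.07  ] 0.108 [[0.5234, -0.0052], [0.5082, 0.134], [0.6268, 0.006], [0.6116, 0.1452]]
[0.566  0.0674] 0.116 [[0.5225, -0.0082], [0.5062, 0.1309], [0.6258, 0.0039], [0.6095, 0.1429]]
[[-0.949  0.     0.315]
 [-0.315 -0.    -0.949]
 [-0.    -1.     0.   ]]
[-395.6  -38.7 -230.1] [-438.3  -38.7 -215.9]
```

Call:
{"method": "send_rows", "body": {"targets": [{"dx":-33,"dy":-3,"dz":-19,"twist":1},{"dx":-66,"dy":-6,"dz":-38,"twist":2},{"dx":-100,"dy":-10,"dz":-58,"twist":3},{"dx":-133,"dy":-13,"dz":-77,"twist":4},{"dx":-166,"dy":-16,"dz":-96,"twist":5},{"dx":-200,"dy":-20,"dz":-115,"twist":6},{"dx":-233,"dy":-23,"dz":-134,"twist":7},{"dx":-266,"dy":-26,"dz":-153,"twist":8},{"dx":-300,"dy":-30,"dz":-173,"twist":9},{"dx":-333,"dy":-33,"dz":-192,"twist":10},{"dx":-366,"dy":-36,"dz":-211,"twist":11},{"dx":-396,"dy":-39,"dz":-230,"twist":11.8}], "fingers": 1, "newtons": 20}}

```text
time_s: 2.1
tcp_pos: [0.5016, -0.2482, 0.2706]
orientation: [-0.041, 0.04, -0.706, 0.706]
contact_force: [-0.1, -0.6, 0.3]
width: 0.0851
```

Run:
```python
from h import *
s=snap("wrist","w1.png"); print(np.round(s["position"],3),np.round(att(s),2).tolist())
for l,z in dict(hole_1=.046,old_pin_center=.052,rack=0).items():
    for px,p in pts(l,"wrist"): print(l,np.round(px),p,np.round(onz(s,px,z)[:2],4))
st=manip.get_state();print(st["time_s"],st["tcp_pos"],np.round(rot(st["orientation"]),3))
print(delta([.49,.067,.29]))
```

```text
[ 0.576 -0.24   0.413] [[0.11, 0.95, 0.29], [-0.99, 0.11, 0.03], [-0.0, -0.29, 0.96]]
hole_1 [321. 155.] 0.87 [ 0.5429 -0.245 ]
hole_1 [376. 162.] 0.71 [ 0.5424 -0.2917]
old_pin_center [268. 149.] 0.83 [ 0.5428 -0.2003]
rack [324. 149.] 0.8 [ 0.5443 -0.2475]
rack [322. 156.] 0.42 [ 0.5379 -0.2461]
2.3 [ 0.50071954 -0.24928213  0.27029339] [[-0.993 -0.     0.117]
 [-0.117 -0.    -0.993]
 [ 0.    -1.     0.   ]]
[ -26.3  -19.8 -315.4]
```

View pics/w1.png

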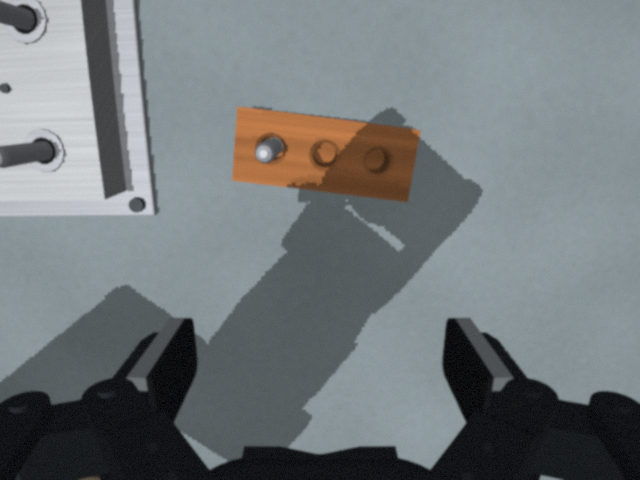

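Wrist view: the two empty holes are at (324,153) and (375,160), the old pin at (270,150). The network points match. Now over the fixture.

Call:
{"method": "send_rows", "body": {"targets": [{"dx":-8,"dy":-4,"dz":-35},{"dx":-16,"dy":-8,"dz":-70},{"dx":-25,"dy":-11,"dz":-105},{"dx":-34,"dy":-14,"dz":-140},{"dx":-43,"dy":-18,"dz":-175},{"dx":-51,"dy":-21,"dz":-210},{"dx":-60,"dy":-24,"dz":-245},{"dx":-68,"dy":-27,"dz":-280},{"dx":-76,"dy":-30,"dz":-309},{"dx":-76,"dy":-30,"dz":-309}]}}

```text
schema error: expected keys dx, dy, dz, twist
```

Run:
```python
from h import *
s=snap("wrist","w2.png")
for l,z in dict(seat_1=.054,pin_1_center=.066,fixture=0).items():
    for px,p in pts(l,"wrist"): print(l,np.round(px),p,np.round(onz(s,px,z)[:2],4))
st=manip.get_state();print(st["time_s"],st["tcp_pos"],np.round(rot(st["orientation"]),3))
```

```text
seat_1 [ 42. 149.] 0.97 [ 0.5223 -0.0098]
seat_1 [28. 14.] 0.7 [ 0.6284 -0.0012]
pin_1_center [ 35. 150.] 0.97 [ 0.522  -0.0112]
pin_1_center [323. 147.] 0.66 [ 0.5499 -0.246 ]
fixture [ 1. 89.] 0.71 [0.5676 0.0648]
2.5 [ 0.49973978 -0.25091694  0.27022783] [[-0.994 -0.     0.113]
 [-0.113 -0.    -0.994]
 [ 0.    -1.     0.   ]]
```

View pics/w2.png

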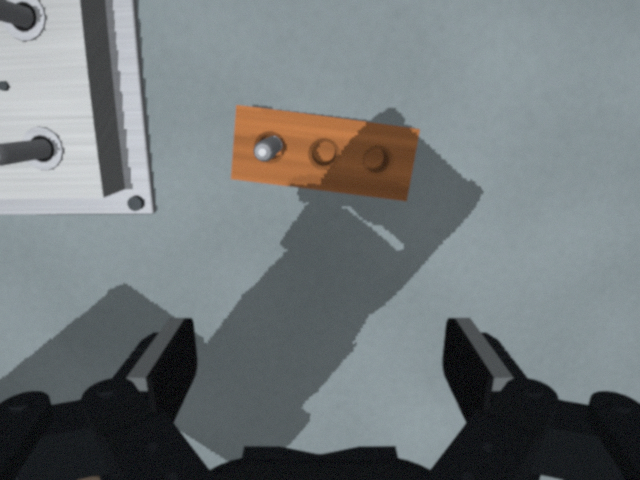

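The call was refused because every row needs a twist value, so the arm did not move and the view is unchanged. I resend it with twist included.

Call:
{"method": "send_rows", "body": {"targets": [{"dx":-8,"dy":-4,"dz":-35,"twist":0},{"dx":-16,"dy":-8,"dz":-70,"twist":0},{"dx":-25,"dy":-11,"dz":-105,"twist":0},{"dx":-34,"dy":-14,"dz":-140,"twist":0},{"dx":-43,"dy":-18,"dz":-175,"twist":0},{"dx":-51,"dy":-21,"dz":-210,"twist":0},{"dx":-60,"dy":-24,"dz":-245,"twist":0},{"dx":-68,"dy":-27,"dz":-280,"twist":0},{"dx":-76,"dy":-30,"dz":-309,"twist":0},{"dx":-76,"dy":-30,"dz":-309,"twist":0},{"dx":-76,"dy":-30,"dz":-309,"twist":0}]}}

```text
time_s: 3.42
tcp_pos: [0.5405, 0.066, 0.3003]
orientation: [-0.041, 0.041, -0.706, 0.706]
contact_force: [0.4, -0.8, -0.4]
width: 0.0855
```

Run:
```python
from h import *
s=snap("wrist","w3.png")
for l,z in dict(seat_1=.054,pin_1_center=.066,fixture=0).items():
    for px,p in pts(l,"wrist"): print(l,np.round(px),p,np.round(onz(s,px,z)[:2],4))
st=manip.get_state();print(st["time_s"],st["tcp_pos"],np.round(rot(st["orientation"]),3))
```

```text
seat_1 [405. 109.] 0.92 [0.6281 0.0012]
seat_1 [243. 111.] 0.85 [0.6097 0.1414]
seat_1 [251. 227.] 0.64 [0.506  0.1265]
seat_1 [394. 224.] 0.58 [ 0.5245 -0.0065]
pin_1_center [402. 228.] 0.57 [ 0.524  -0.0114]
fixture [325. 163.] 0.65 [0.5672 0.0639]
3.6167 [0.54040363 0.06431299 0.30014974] [[-0.994 -0.     0.113]
 [-0.113 -0.    -0.994]
 [ 0.    -1.     0.   ]]
```

View pics/w3.png

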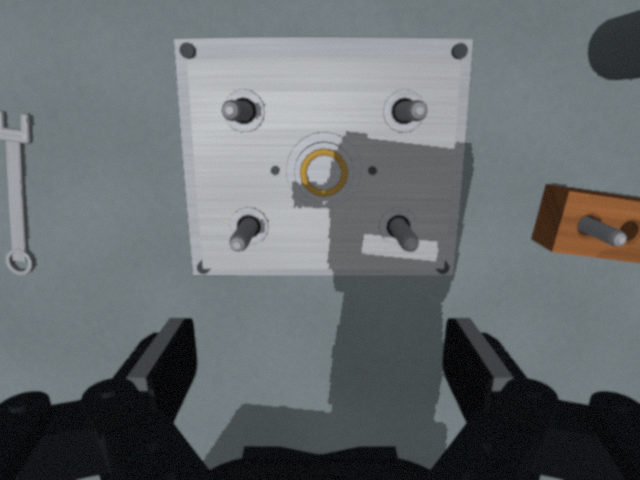

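The wrist view shows all four pins, with collars at (243,111), (405,109), (251,227) and (394,224). The fit gives centre (0.566, 0.0655) and yaw 0.12. I start with seat_2 at (0.506, 0.129).

Call:
{"method": "send_rows", "body": {"targets": [{"dx":14,"dy":20,"dz":-34,"twist":0},{"dx":27,"dy":50,"dz":-68,"twist":0},{"dx":27,"dy":85,"dz":-68,"twist":0},{"dx":27,"dy":120,"dz":-68,"twist":0},{"dx":27,"dy":150,"dz":-68,"twist":0},{"dx":27,"dy":175,"dz":-68,"twist":0},{"dx":27,"dy":195,"dz":-68,"twist":0},{"dx":27,"dy":210,"dz":-68,"twist":0},{"dx":27,"dy":220,"dz":-68,"twist":0},{"dx":27,"dy":220,"dz":-68,"twist":0},{"dx":27,"dy":220,"dz":-68,"twist":0}], "fingers": 0.5}}

```text
time_s: 4.53
tcp_pos: [0.506, 0.1295, 0.0804]
orientation: [-0.04, 0.04, -0.706, 0.706]
contact_force: [0.2, 0.5, -0.3]
width: 0.043
```

Run:
```python
from h import *
s=snap("wrist","w4.png")
for l,z in dict(seat_1=.054,pin_1_center=.066).items():
    for px,p in pts(l,"wrist"): print(l,np.round(px),p,np.round(onz(s,px,z)[:2],4),delta(onz(s,px,z)))
```

```text
seat_1 [321. 296.] 0.91 [0.5062 0.1288] [ 0.4 27.2  1.1]
seat_1 [631. 294.] 0.7 [ 0.522  -0.0087] [  0.3  27.2 139.5]
```

View pics/w4.png

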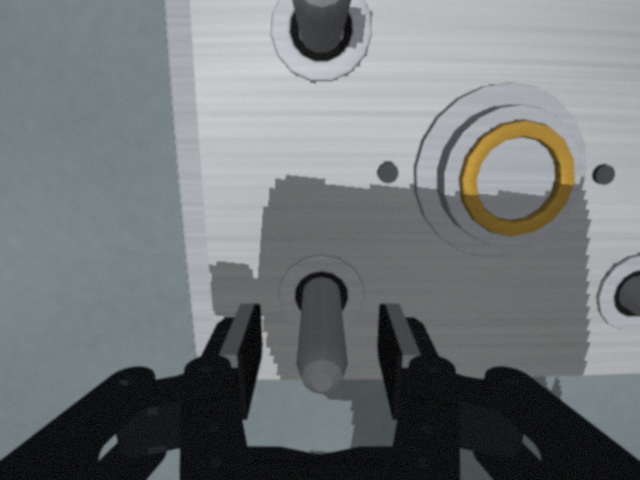

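The view confirms the pin is centred between the fingers (collar at 321,296). Now I close softly.

Call:
{"method": "send_rows", "body": {"targets": [{"dx":0,"dy":0,"dz":0,"twist":0},{"dx":0,"dy":0,"dz":0,"twist":0},{"dx":0,"dy":0,"dz":0,"twist":0},{"dx":0,"dy":0,"dz":0,"twist":0},{"dx":0,"dy":0,"dz":0,"twist":0},{"dx":0,"dy":0,"dz":0,"twist":0},{"dx":0,"dy":0,"dz":0,"twist":0}], "fingers": 0, "newtons": 20}}

```text
time_s: 5.27
tcp_pos: [0.5063, 0.1301, 0.0809]
orientation: [-0.041, 0.04, -0.706, 0.706]
contact_force: [0.7, -1.3, 7.7]
width: 0.0153
```

Call:
{"method": "send_rows", "body": {"targets": [{"dx":0.5,"dy":0,"dz":0,"twist":0},{"dx":1,"dy":0,"dz":0,"twist":0},{"dx":1,"dy":0,"dz":0,"twist":0},{"dx":1,"dy":0,"dz":0,"twist":0}]}}

```text
time_s: 5.6
tcp_pos: [0.5056, 0.13, 0.0809]
orientation: [-0.041, 0.04, -0.706, 0.706]
contact_force: [1.7, -1.3, 4.6]
width: 0.0153
```

Call:
{"method": "send_rows", "body": {"targets": [{"dx":0.7,"dy":0,"dz":0,"twist":0},{"dx":1.3,"dy":0,"dz":0,"twist":0},{"dx":1.3,"dy":0,"dz":0,"twist":0},{"dx":1.3,"dy":0,"dz":0,"twist":0}]}}

```text
time_s: 5.93
tcp_pos: [0.5044, 0.1299, 0.0809]
orientation: [-0.041, 0.04, -0.706, 0.706]
contact_force: [1.6, -1.2, 6.7]
width: 0.0151
```

Only about 1 N at 2.3 mm, so this pin has play. I rock it further both ways.

Call:
{"method": "send_rows", "body": {"targets": [{"dx":0.8,"dy":0,"dz":0,"twist":0},{"dx":1.6,"dy":0,"dz":0,"twist":0},{"dx":1.6,"dy":0,"dz":0,"twist":0},{"dx":1.6,"dy":0,"dz":0,"twist":0}]}}

```text
time_s: 6.27
tcp_pos: [0.5028, 0.1297, 0.0808]
orientation: [-0.041, 0.04, -0.706, 0.706]
contact_force: [1.9, -2.3, 4.8]
width: 0.0153
```

Run:
```python
from h import *
s=snap("wrist","w5.png");print(np.round(manip.get_state()["contact_force"],1),np.round(manip.get_state()["torque"],2),delta([.506,.129,.08]))
```

```text
[ 2.4 -1.7  4.5] [-0.42 -0.63  0.02] [-3.1  0.8  1. ]
```

View pics/w5.png

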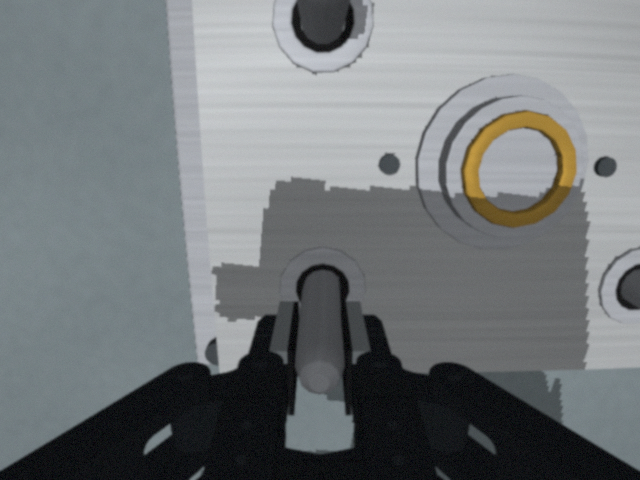

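The plate shifted about 9 rows while the pin nose stayed at (320,380) between the fingers, so pin_2 tips with the gripper at under 2 N. I rock it the other way too.

Call:
{"method": "send_rows", "body": {"targets": [{"dx":-1.3,"dy":0,"dz":0,"twist":0},{"dx":-2.6,"dy":0,"dz":0,"twist":0},{"dx":-4,"dy":0,"dz":0,"twist":0},{"dx":-5.3,"dy":0,"dz":0,"twist":0},{"dx":-6.6,"dy":0,"dz":0,"twist":0},{"dx":-7.8,"dy":0,"dz":0,"twist":0},{"dx":-7.8,"dy":0,"dz":0,"twist":0},{"dx":-7.8,"dy":0,"dz":0,"twist":0}]}}

```text
time_s: 6.98
tcp_pos: [0.5091, 0.1304, 0.0804]
orientation: [-0.04, 0.041, -0.706, 0.706]
contact_force: [-2.4, -2.3, 6.8]
width: 0.0156
```

About 8 mm of travel at roughly ±2 N, so pin_2 is the loose one. I recentre, firm the grip and lift gently.

Call:
{"method": "send_rows", "body": {"targets": [{"dx":2,"dy":0,"dz":0,"twist":0},{"dx":3.7,"dy":0,"dz":0,"twist":0},{"dx":3.7,"dy":0,"dz":0,"twist":0},{"dx":3.7,"dy":0,"dz":0,"twist":0},{"dx":3.7,"dy":-1,"dz":0,"twist":0},{"dx":3.7,"dy":-3,"dz":0,"twist":0},{"dx":3.7,"dy":-6,"dz":0,"twist":0},{"dx":3.7,"dy":-10,"dz":0,"twist":0},{"dx":3.7,"dy":-10,"dz":0,"twist":0}], "newtons": 40}}

```text
time_s: 7.73
tcp_pos: [0.506, 0.1302, 0.0908]
orientation: [-0.041, 0.041, -0.706, 0.706]
contact_force: [0.1, 0.0, -1.4]
width: 0.0147
```

Force is about the pin's weight, so it lifts freely. I draw it out fully.

Call:
{"method": "send_rows", "body": {"targets": [{"dx":0,"dy":-8,"dz":0,"twist":0},{"dx":0,"dy":-18,"dz":0,"twist":0},{"dx":0,"dy":-28,"dz":0,"twist":0},{"dx":0,"dy":-40,"dz":0,"twist":0},{"dx":0,"dy":-55,"dz":0,"twist":0},{"dx":0,"dy":-70,"dz":0,"twist":0},{"dx":0,"dy":-85,"dz":0,"twist":0},{"dx":0,"dy":-100,"dz":0,"twist":0},{"dx":0,"dy":-112,"dz":0,"twist":0},{"dx":0,"dy":-120,"dz":0,"twist":0},{"dx":0,"dy":-120,"dz":0,"twist":0}]}}

```text
time_s: 8.65
tcp_pos: [0.5064, 0.1303, 0.2124]
orientation: [0.042, -0.04, 0.706, -0.706]
contact_force: [0.6, -0.3, -0.5]
width: 0.0149
```

Run:
```python
from h import *
s=snap("side","s6.png");st=manip.get_state();print(np.round(st["contact_force"],1),st["width"],np.round(st["tcp_pos"],4))
cv2.imwrite("pics/s6c.png",cv2.resize(s["frame"][100:340,200:520,::-1],(800,600)))
print(delta([.5425,-.2915,.210]),np.round(rot(st["orientation"]),3))
```

```text
[-0.9  0.1 -1.3] 0.01483470546241685 [0.5061 0.1302 0.2112]
[ 12.2   1.2 423.1] [[-0.993  0.002  0.115]
 [-0.115  0.    -0.993]
 [-0.002 -1.     0.   ]]
```

View pics/s6c.png

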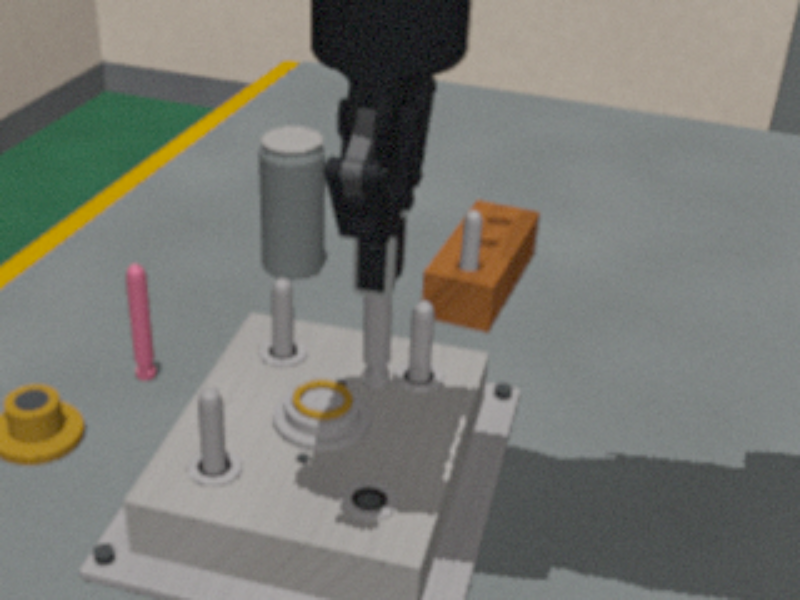

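The side view shows the pin held upright, its bore empty and the other three pins standing. I carry it to hole_1.

Call:
{"method": "send_rows", "body": {"targets": [{"dx":0,"dy":-5,"dz":15,"twist":0},{"dx":1,"dy":-5,"dz":45,"twist":0},{"dx":3,"dy":-5,"dz":83,"twist":0},{"dx":4,"dy":-5,"dz":122,"twist":0},{"dx":5,"dy":-5,"dz":161,"twist":0},{"dx":6,"dy":-5,"dz":200,"twist":0},{"dx":7,"dy":-5,"dz":239,"twist":0},{"dx":9,"dy":-5,"dz":278,"twist":0},{"dx":10,"dy":-5,"dz":317,"twist":0},{"dx":11,"dy":-5,"dz":356,"twist":0},{"dx":12,"dy":-5,"dz":390,"twist":0},{"dx":12,"dy":-5,"dz":412,"twist":0}]}}

```text
time_s: 9.7
tcp_pos: [0.5408, -0.2836, 0.2142]
orientation: [0.04, -0.04, 0.706, -0.706]
contact_force: [0.5, 1.3, -1.9]
width: 0.0145
```

Call:
{"method": "send_rows", "body": {"targets": [{"dx":0,"dy":3,"dz":7,"twist":0},{"dx":0,"dy":10,"dz":11,"twist":0},{"dx":0,"dy":22,"dz":11,"twist":0},{"dx":0,"dy":35,"dz":11,"twist":0},{"dx":0,"dy":48,"dz":11,"twist":0},{"dx":0,"dy":58,"dz":11,"twist":0},{"dx":0,"dy":65,"dz":11,"twist":0},{"dx":0,"dy":65,"dz":11,"twist":0},{"dx":0,"dy":65,"dz":11,"twist":0}]}}

```text
time_s: 10.45
tcp_pos: [0.5427, -0.291, 0.1501]
orientation: [0.041, -0.041, 0.706, -0.706]
contact_force: [0.6, -0.1, -1.6]
width: 0.0146
```

Run:
```python
from h import *
st=manip.get_state();print(np.round(st["contact_force"],1),st["width"],np.round(st["tcp_pos"],4))
s=snap("wrist","w7.png")
for l,z in dict(hole_1=.046,pin_1_center=.12,old_pin_center=.052,rack=0).items():
    for px,p in pts(l,"wrist"): print(l,np.round(px),p,np.round(onz(s,px,z),4))
t=snap("top","t7.png")
for px,p in pts("hole_1","top"): print(np.round(px),p,np.round(onz(t,px,.046),4))
print(delta([.5425,-.2915,.1]), proj(s,[.5425,-.2915,.046]), proj(s,st["tcp_pos"]-[0,0,.065]))
a=s["frame"][:,:,::-1]; cv2.imwrite("pics/w7c.png",a)
```

```text
[ 0.6 -0.1 -1.6] 0.014570023866987076 [ 0.5427 -0.291   0.1501]
hole_1 [323. 242.] 0.71 [ 0.5435 -0.2927  0.046 ]
hole_1 [247. 233.] 0.61 [ 0.5438 -0.247   0.046 ]
old_pin_center [165. 226.] 0.9 [ 0.5441 -0.1995  0.052 ]
rack [258. 216.] 0.9 [ 0.5437 -0.2471  0.    ]
[485. 284.] 0.82 [ 0.544  -0.2941  0.046 ]
[463. 286.] 0.81 [ 0.5418 -0.2495  0.046 ]
[ 0.2 50.7 -0.1] [320.5933849  243.25823718] [319.71935673 265.02138176]
```

View pics/w7c.png

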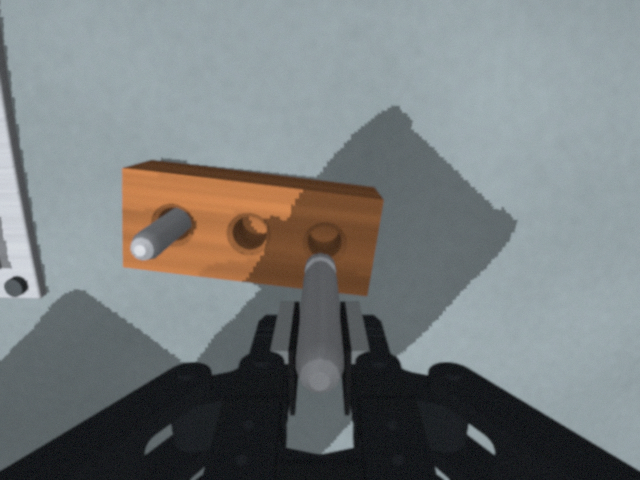

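The foot (320,262) is just in front of hole_1 (324,240) in perspective, and the predicted hole is about 1.5 mm off to the side. I correct that and enter the bevel.

Call:
{"method": "send_rows", "body": {"targets": [{"dx":-0.6,"dy":5,"dz":1.6,"twist":0},{"dx":-0.6,"dy":13,"dz":1.6,"twist":0},{"dx":-0.6,"dy":21,"dz":1.6,"twist":0},{"dx":-0.6,"dy":28,"dz":1.6,"twist":0},{"dx":-0.6,"dy":33,"dz":1.6,"twist":0},{"dx":-0.6,"dy":37,"dz":1.6,"twist":0},{"dx":-0.6,"dy":40,"dz":1.6,"twist":0},{"dx":-0.6,"dy":42,"dz":1.6,"twist":0},{"dx":-0.6,"dy":44,"dz":1.6,"twist":0},{"dx":-0.6,"dy":44,"dz":1.6,"twist":0}]}}

```text
time_s: 11.63
tcp_pos: [0.5434, -0.2929, 0.1061]
orientation: [0.041, -0.041, 0.706, -0.706]
contact_force: [0.6, 0.6, -1.0]
width: 0.0144
```

Call:
{"method": "send_rows", "body": {"targets": [{"dx":0,"dy":2,"dz":0,"twist":0},{"dx":0,"dy":4,"dz":0,"twist":0},{"dx":0,"dy":6,"dz":0,"twist":0},{"dx":0,"dy":6,"dz":0,"twist":0}]}}

```text
time_s: 11.97
tcp_pos: [0.5432, -0.2929, 0.1]
orientation: [0.04, -0.041, 0.706, -0.706]
contact_force: [0.4, -0.2, -2.3]
width: 0.015
```

No contact and about 10 mm in. I continue down slowly.

Call:
{"method": "send_rows", "body": {"targets": [{"dx":0,"dy":3,"dz":0,"twist":0},{"dx":0,"dy":6,"dz":0,"twist":0},{"dx":0,"dy":9,"dz":0,"twist":0},{"dx":0,"dy":12,"dz":0,"twist":0},{"dx":0,"dy":15,"dz":0,"twist":0},{"dx":0,"dy":18,"dz":0,"twist":0},{"dx":0,"dy":20,"dz":0,"twist":0},{"dx":0,"dy":22,"dz":0,"twist":0},{"dx":0,"dy":22,"dz":0,"twist":0}]}}

```text
time_s: 12.72
tcp_pos: [0.5433, -0.2929, 0.0779]
orientation: [0.04, -0.041, 0.706, -0.706]
contact_force: [-0.1, 0.2, -2.0]
width: 0.0148
```

Call:
{"method": "send_rows", "body": {"targets": [{"dx":0,"dy":1,"dz":0,"twist":0},{"dx":0,"dy":2,"dz":0,"twist":0},{"dx":0,"dy":2,"dz":0,"twist":0},{"dx":0,"dy":2,"dz":0,"twist":0}]}}

```text
time_s: 13.05
tcp_pos: [0.5434, -0.293, 0.0764]
orientation: [-0.041, 0.041, -0.706, 0.706]
contact_force: [0.9, 1.1, -1.1]
width: 0.0148
```

Call:
{"method": "send_rows", "body": {"targets": [{"dx":0,"dy":0.5,"dz":0,"twist":0},{"dx":0,"dy":1,"dz":0,"twist":0},{"dx":0,"dy":1,"dz":0,"twist":0},{"dx":0,"dy":1,"dz":0,"twist":0}], "newtons": 20}}

```text
time_s: 13.38
tcp_pos: [0.5434, -0.293, 0.0753]
orientation: [-0.041, 0.041, -0.706, 0.706]
contact_force: [-0.1, -0.5, -1.3]
width: 0.0144
```

Call:
{"method": "send_rows", "body": {"targets": [{"dx":0,"dy":0.5,"dz":0,"twist":0},{"dx":0,"dy":1,"dz":0,"twist":0},{"dx":0,"dy":1,"dz":0,"twist":0},{"dx":0,"dy":1,"dz":0,"twist":0}]}}

```text
time_s: 13.72
tcp_pos: [0.5435, -0.2931, 0.0746]
orientation: [-0.041, 0.04, -0.706, 0.706]
contact_force: [-0.0, 0.5, 3.4]
width: 0.0147
```

The floor is felt: force went from -1.3 to +3.4 N at the expected depth. I release and rise.

Call:
{"method": "send_rows", "body": {"targets": [{"dx":0,"dy":0,"dz":0,"twist":0},{"dx":0,"dy":0,"dz":0,"twist":0},{"dx":0,"dy":0,"dz":0,"twist":0},{"dx":0,"dy":0,"dz":0,"twist":0},{"dx":0,"dy":0,"dz":0,"twist":0},{"dx":0,"dy":-3,"dz":0,"twist":0},{"dx":0,"dy":-10,"dz":0,"twist":0},{"dx":0,"dy":-25,"dz":0,"twist":0},{"dx":0,"dy":-45,"dz":0,"twist":0},{"dx":0,"dy":-70,"dz":0,"twist":0},{"dx":0,"dy":-95,"dz":0,"twist":0},{"dx":0,"dy":-120,"dz":0,"twist":0}], "fingers": 0.5}}

```text
time_s: 14.72
tcp_pos: [0.5433, -0.2929, 0.1962]
orientation: [-0.041, 0.04, -0.706, 0.706]
contact_force: [0.1, -0.4, 0.3]
width: 0.0429
```

Call:
{"method": "send_rows", "body": {"targets": [{"dx":25,"dy":-25,"dz":0,"twist":0},{"dx":55,"dy":-50,"dz":0,"twist":0},{"dx":60,"dy":-60,"dz":0,"twist":0},{"dx":60,"dy":-60,"dz":0,"twist":0}]}}

```text
time_s: 15.05
tcp_pos: [0.4832, -0.3005, 0.2577]
orientation: [-0.041, 0.039, -0.705, 0.707]
contact_force: [-0.0, -1.0, 0.1]
width: 0.0425
```

Run:
```python
from h import *
st=manip.get_state();print(st["time_s"],np.round(st["contact_force"],1),st["width"],np.round(st["tcp_pos"],4))
a=snap("wrist");b=snap("side")
for n,s in(("wrist",a),("side",b)):
    for z in(.112,.008): print(n,z,proj(s,[.5435,-.2925,z]).round())
A=cv2.resize(a["frame"][:300,:,::-1],(640,300)); B=cv2.resize(b["frame"][150:325,230:450,::-1],(377,300))
cv2.imwrite("pics/f.png",cv2.resize(np.hstack([A,B]),(800,236)))
B=cv2.resize(b["frame"][150:325,230:450,::-1],(640,510))[:300]
cv2.imwrite("pics/f.png",np.vstack([A,B]))
```

```text
15.05 [-0.  -1.   0.1] 0.04249397034767442 [ 0.4832 -0.3005  0.2577]
wrist 0.112 [317. 137.]
wrist 0.008 [317. 131.]
side 0.112 [402. 161.]
side 0.008 [397. 201.]
```

View pics/f.png

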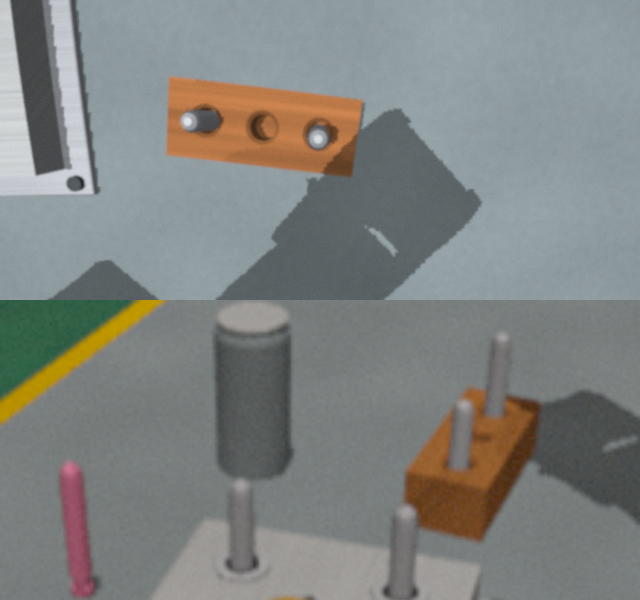

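The pin stands in hole_1. Its top is at side pixel (402,162), against (402,161) predicted for a fully seated pin. The old pin is unchanged.

```bash
python3 -c "
from plant import manip
print(manip.job_done())"
```

```text
the job is handed in; nothing more can be done
None
```

I found pin_2 to be the loose pin, drew it out of the fixture and stood it in hole_1 of the rework block. The job was handed in at about 15 s; no verdict was reported.

- **Finding the play:** pin_2 was the first pin I gripped. With a 20 N grip it rocked about 8 mm in total, side to side, against only about 2 N each way. That settled it, so I did not touch the other three pins. I judged the rocking from force and TCP travel, not from a direct tilt measurement.
- **Drawing it out:** the force on lifting was only about the pin's own weight.
- **Placing it:** I lowered it slowly and felt the hole floor at the expected depth, where the force rose from about -1 N to +3 N.

**Last checks:** in the side view the pin's top was at (402,162), against (402,161) predicted for a fully seated pin. The old pin, the oil can and the two fixture pins in that view looked undisturbed. After the lift, the side view showed all three remaining fixture pins standing and the flange in view. I took no last look at the fourth fixture pin, the spanner or the flange, but the arm did not go near the spanner or flange. The gripper was open and clear of everything.

One move call was refused because a row lacked its twist value; I resent it and nothing had moved. No check failed. Hole positions from the wrist and top cameras differed by up to about 2 mm, within the stated calibration. I viewed 10 pictures, one of them an unchanged repeat after the refused call.

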